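Put the honey jars away in the display trays

TASK

Put the four honey jars that stand on the counter away in the pine display trays: each goes into the tray where a jar of its own kind is already standing, upright on the bottom of an empty bay, one jar to a bay. They are glass, so set them down rather than drop them, and leave the three jars already in the trays as they are.

Things in the scene. Friction and masses are not known exactly. Their poses are not given: they have to be found in the camera images.
- small_a: small straight-sided round honey jar, amber with a pale label band and a flat black screw lid: 46 mm diameter (lid 46 mm, glass 44.4 mm), 58 mm high, the lid being its top 15 mm; about 0.12 kg. Origin: centre of its underside, z up; its yaw does not matter. At the start it stands upright on the counter, in front of the trays.
- small_b: small straight-sided round honey jar, amber with a pale label band and a flat black screw lid: 46 mm diameter (lid 46 mm, glass 44.4 mm), 58 mm high, the lid being its top 15 mm; about 0.12 kg; the twin of small_a. Origin: centre of its underside, z up; its yaw does not matter. At the start it stands upright on the counter, in front of the trays.
- squat: wide, squat straight-sided round honey jar, amber with a pale label band and a flat black screw lid: 66 mm diameter (lid 66 mm, glass 64.4 mm), 70 mm high, the lid being its top 17 mm; about 0.34 kg. Origin: centre of its underside, z up; its yaw does not matter. At the start it stands upright on the counter, in front of the trays.
- hex: taller six-sided honey jar, amber, pale labels, flat round black screw lid: 54 mm over the flats, 62 over the corners, 95 mm high; the lid, 53 mm in diameter, is its top 17 mm, above a sloping shoulder; about 0.30 kg. Origin: centre of its underside, z up; its yaw does not matter. At the start it stands upright on the counter, in front of the trays.
- tray_small: low open pine tray for the small round jars, fixed: 82 mm (its x) by 226 mm (its y), 32 mm high, walls 8 mm thick, inner floor 8 mm up; a row of 3 bays 66 x 66 mm along its y, with 6 mm wide, 22 mm high dividers. Bay centres: x = 0, y = +72, 0 and -72 mm from its origin; that at y = +72 mm holds stock_small, the other two are empty. Origin: centre of its underside, z up.
- tray_squat: low open pine tray for the wide squat jars, fixed: 102 mm (its x) by 194 mm (its y), 32 mm high, walls 8 mm thick, inner floor 8 mm up; a row of 2 bays 86 x 86 mm along its y, with 6 mm wide, 22 mm high dividers. Bay centres: x = 0, y = +46 and -46 mm from its origin; that at y = -46 mm holds stock_squat, the one at y = +46 mm is empty. Origin: centre of its underside, z up.
- tray_hex: low open pine tray for the six-sided jars, fixed: 98 mm (its x) by 186 mm (its y), 32 mm high, walls 8 mm thick, inner floor 8 mm up; a row of 2 bays 82 x 82 mm along its y, with 6 mm wide, 22 mm high dividers. Bay centres: x = 0, y = +44 and -44 mm from its origin; that at y = -44 mm holds stock_hex, the one at y = +44 mm is empty. Origin: centre of its underside, z up.
- stock_small: jar already in tray_small, to be left alone: small straight-sided round honey jar, amber with a pale label band and a flat black screw lid: 46 mm diameter (lid 46 mm, glass 44.4 mm), 58 mm high, the lid being its top 15 mm; about 0.12 kg. Origin: centre of its underside, z up; its yaw does not matter.
- stock_squat: jar already in tray_squat, to be left alone: wide, squat straight-sided round honey jar, amber with a pale label band and a flat black screw lid: 66 mm diameter (lid 66 mm, glass 64.4 mm), 70 mm high, the lid being its top 17 mm; about 0.34 kg. Origin: centre of its underside, z up; its yaw does not matter.
- stock_hex: jar already in tray_hex, to be left alone: taller six-sided honey jar, amber, pale labels, flat round black screw lid: 54 mm over the flats, 62 over the corners, 95 mm high; the lid, 53 mm in diameter, is its top 17 mm, above a sloping shoulder; about 0.30 kg. Origin: centre of its underside, z up; its yaw does not matter.
Mind the look-alikes: they are no part of the job. Leave any pink look-alike of the small_a alone.

How it is judged:
By the outcome, as a careful person would: the job done as asked, in the order asked, and still so for the second after the job is handed in, with the robot touching nothing.
It also fails if it takes over 80 s, if anything falls off the work surface, if the arm or the gripper's body presses on something with over 40 N, if the wrist force passes 120 N, or if a joint passes its speed limit or range.

ROBOT

A 7-joint arm with a two-finger parallel gripper is mounted at the origin on the work surface. World frame = base frame: x ahead of the robot, y to its left, z up, the work surface at z = 0. Lengths are in m, angles in rad, forces in N, time in s.
With the tool pointing down it reaches from about 0.4 to 0.9 m from the base axis. Payload 5.5 kg.
Tool frame: the origin (TCP) lies between the finger pads; the fingertips stand 14 mm ahead of it and the grasp point (between the pads) lies 5 mm behind it; y points along the fingers, x is the direction in which the jaws open and shut, and the axes are right-handed (so a half turn about y gives the same grasp; the last joint's range is limited). The gripper opens to 92 mm and grips with 3 to 60 N. Pads are 19 mm wide; open, the fingers measure 130 mm over their backs; the gripper's body (75 mm by 190 mm) begins 47 mm behind the grasp point.
Start: joints at [1.405, 0.501, -0.427, 1.55, 0.221, 1.138, -0.21], TCP at [0.27, -0.591, 0.241] pointing down, gripper open.
Joint ranges: [-2.88, 2.88], [-0.31, 2.03], [-1.54, 1.56], [0.2, 2.42], [-1.41, 4.55], [0.19, 2.02], [-2.57, 2.57]. Speed limits (rad/s): [2.57, 2.57, 3.14, 3.14, 3.14, 3.14, 3.14].

INTERFACE

Orientations are given as a unit quaternion [w, x, y, z].
In Python, from station import robot gives the robot as it stands. The module is installed in compiled form; this text tells all that it offers.
- The arm moves only by the tool step_arm, never from a script. Its argument "rows" is a list of rows, each a list of 3 entries, a list of its own where there are three numbers: the shift along the tool's x, y, z in cm, then the turn, a rotation vector about the tool's x, y, z in rad, then the closure, from 0 (fully open) to 1 (shut). A call has exactly 8 rows; each row shifts and turns the commanded pose from where the row before left it, along the tool's axes as they then stand; what a row does not reach is not made up. A row lasts 1/10 s, in which the tool goes at most 50 mm and 8.59 degrees, less where a joint would pass 70% of its speed; a pose out of reach is approached as far as the arm can. A call is refused whole if a number of a shift passes 5 or a number of a turn 0.15, either way. A call with a gripper value outside its range is refused whole. The fingers move at their own pace and stop on an object; the grip force is fixed at half the most. Time passes only in rows, so rows that do not move let the fingers close, or fill a call up. It gives the time, the measured TCP pose, the force and the opening at its end, in the units of the state.
- robot.get_state(): the state, without advancing time (a new reading comes with each control period).
- robot.capture(name): name is "scene" or "top" or "wrist"; returns a dict with "pixels" (384x512x3 uint8, red, green, blue), "z_map" (384x512 float32, m along the optical axis (not along the pixel's ray), 0 where there is no reading), "fx", "fy", "cx", "cy" (pixels), "pose" (4x4, takes a point from camera to world coordinates). Camera axes: x right, y up, looking along -z (the intrinsics and any distortion apply to the point x, -y, -z); pixel columns grow to the right and rows downward; lengths in m; the calibration is good to about 2 mm. The wrist camera is an equidistant fisheye: a pixel r from the principal point sees the ray r / f radians off the axis. A picture is of the moment at which its call begins.
- robot.hand_in(): hands the job in, once; it reports no verdict.
The state is a dict: "time_s": time; "joint_positions": joint angles; "joint_vel": joint speeds; "effort": joint torques, N m; "position": TCP position; "ee_rot": TCP orientation; "ft_force": force on the tool from outside, world axes, zero at the start; "moment": the same for the moment, N m; "gripper_width": finger opening in m.
Only numpy, scipy, OpenCV 4.12 (cv2) and the standard library are available. Lean on these libraries where they do the work, as an engineer would, in place of code of your own. Each camera call takes 0.05 s, during which the arm holds its last target.

## Working session

There is one attempt and no reset: what is moved stays moved. The work goes in short steps, Python scripts to look and compute and a tool call to move; the robot and the scene stay as the last step left them, time stands still between calls to the robot, and variables do not carry over. Pictures are saved under pics/ and viewed, and the job is handed in when it is done.

Besides the shell and the picture viewer there is one more tool, called after "Emit:" as name([rows], argument=value, ...), one row to a line, values as JSON. step_arm: Moves the arm, as the interface text tells. Its arguments: {"type":"object","properties":{"rows":{"type":"array"}},"required":["rows"]}

```bash
ls; mkdir -p pics; python3 - <<'E'
from station import robot
import cv2,numpy as np,pickle
s=robot.get_state(); print({k:np.round(v,3).tolist() for k,v in s.items()})
for n in ['scene','top']:
    c=robot.capture(n); pickle.dump(c,open(f'{n}0.pkl','wb')); print(n,c['fx'],c['cx'],c['cy'],np.round(c['pose'],3).tolist(), [k for k in c])
    cv2.imwrite(f'pics/{n}0.png',cv2.resize(c['pixels'][:,:,::-1],None,fx=1.5,fy=1.5))
E
```

```text
pics
{'time_s': 0.0, 'joint_positions': [1.405, 0.502, -0.427, 1.551, 0.221, 1.138, -0.21], 'joint_vel': [0.0, 0.0, -0.001, 0.002, -0.001, 0.003, -0.0], 'effort': [0.0, -56.659, -5.817, -27.912, -0.069, 0.031, 0.0], 'position': [0.27, -0.591, 0.24], 'ee_rot': [0.595, -0.595, 0.383, -0.382], 'ft_force': [0.131, -0.38, 0.728], 'moment': [0.023, -0.004, -0.005], 'gripper_width': 0.092}
scene 435.31449079521053 252.84286848714947 196.38617062296828 [[0.838, -0.417, 0.353, 0.847], [0.546, 0.638, -0.542, -0.504], [0.001, 0.647, 0.762, 0.755], [0.0, 0.0, 0.0, 1.0]] ['pixels', 'z_map', 'fx', 'fy', 'cx', 'cy', 'pose']
top 405.0990740788195 258.82352172147284 191.29083096714464 [[0.006, 0.984, -0.179, 0.33], [-1.0, 0.007, 0.008, 0.021], [0.009, 0.179, 0.984, 1.033], [0.0, 0.0, 0.0, 1.0]] ['pixels', 'z_map', 'fx', 'fy', 'cx', 'cy', 'pose']
```

View pics/scene0.png

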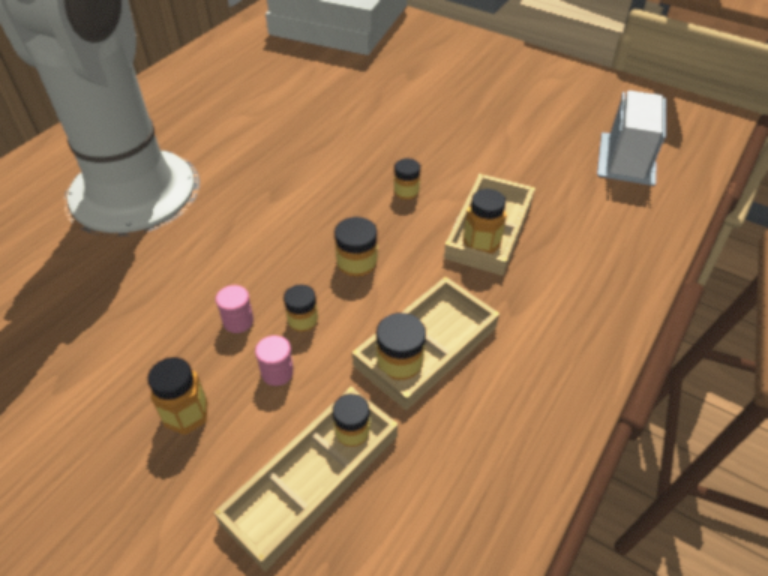

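View pics/top0.png

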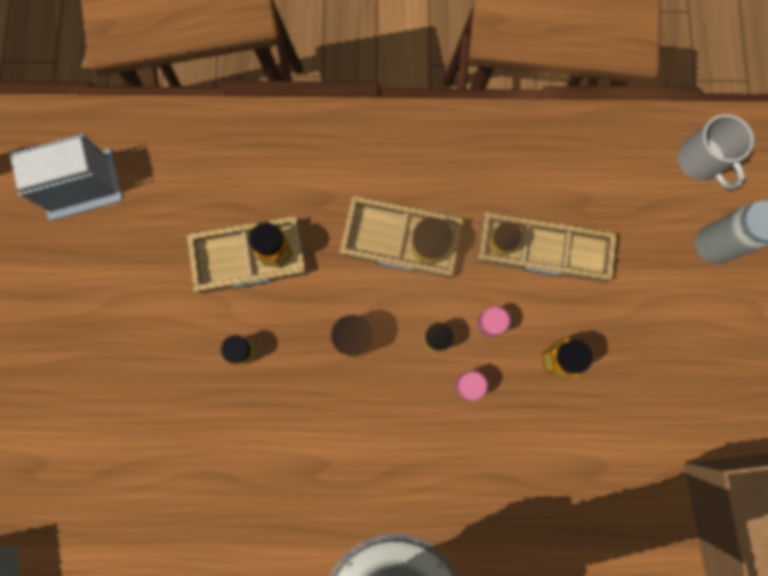

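```bash
python3 - <<'E'
from scipy.spatial.transform import Rotation as R
q=[0.595,-0.595,0.383,-0.382]; print(R.from_quat(q[1:]+q[:1]).as_matrix().round(3))
E
```

```text
[[ 0.415 -0.001  0.91 ]
 [-0.91   0.001  0.415]
 [-0.001 -1.    -0.001]]
```

```bash
cat > h.py <<'E'
import numpy as np,cv2,pickle
def world(c):
    H,W=c['z_map'].shape; u,v=np.meshgrid(np.arange(W),np.arange(H)); z=c['z_map']
    P=np.stack([(u-c['cx'])/c['fx']*z,-(v-c['cy'])/c['fy']*z,-z],-1)
    return P@c['pose'][:3,:3].T+c['pose'][:3,3]
def ray(c,uv,h):
    uv=np.atleast_2d(uv).astype(float)
    d=np.stack([(uv[:,0]-c['cx'])/c['fx'],-(uv[:,1]-c['cy'])/c['fy'],-np.ones(len(uv))],-1)@c['pose'][:3,:3].T
    o=c['pose'][:3,3]; return o+d*((h-o[2])/d[:,2])[:,None]
E
python3 - <<'E'
from h import *
for n in ['top','scene']:
    c=pickle.load(open(n+'0.pkl','rb')); P=world(c); z=P[...,2]
    box=(P[...,0]>.25)&(P[...,0]<.8)&(abs(P[...,1])<.5)
    print(n,'table z',np.median(z[box]))
    for lab,lo,hi in [('rim',.024,.040),('small',.050,.0645),('squat',.0655,.078),('hex',.088,.102)]:
        m=((z>lo)&(z<hi)&box).astype(np.uint8)
        if lab!='rim': m=cv2.morphologyEx(m,cv2.MORPH_OPEN,np.ones((3,3)))
        k,L,st,ce=cv2.connectedComponentsWithStats(m)
        for i in range(1,k):
            if st[i,4]<60: continue
            q=P[L==i]
            rgb=c['pixels'][L==i].mean(0).astype(int)
            if lab=='rim':
                r=cv2.minAreaRect(q[:,:2].astype(np.float32)*1000)
                print(lab,ce[i].round(1),st[i,4],np.round(r[0],1),np.round(r[1],1),round(r[2],1))
            else:
                cc=cv2.minEnclosingCircle(q[:,:2].astype(np.float32)*1000)
                print(lab,ce[i].round(1),st[i,4],q.mean(0).round(4),np.round(cc[0],1),round(cc[1],1),rgb)
E
```

```text
top table z 0.00046749223731201717
rim [266.6 157.4] 784 [602.3  -8.6] [194.5 104. ] 78.4
rim [365.3 164.4] 870 [ 585.7 -257.2] [227.3  84.6] 81.1
rim [161.7 170.4] 755 [569.4 255.2] [101.1 186.3] 10.8
small [329.7 213.4] 276 [ 0.4547 -0.1599  0.0577] [ 455.3 -160.6] 22.8 [208 116 141]
small [291.9 224.2] 281 [ 0.4279 -0.068   0.0578] [428.6 -68. ] 22.9 [50 39 31]
small [156.2 232.7] 284 [0.4054 0.2578 0.0578] [405.6 258.7] 22.7 [42 36 33]
small [314.4 256.9] 296 [ 0.3504 -0.1209  0.0578] [ 350.5 -121.2] 22.9 [209 117 143]
squat [233.5 223.1] 585 [0.4285 0.0722 0.07  ] [428.4  72.1] 32.8 [69 49 35]
hex [382.9 237.7] 407 [ 0.3944 -0.2749  0.0948] [ 394.5 -275.3] 26.4 [32 26 25]
scene table z -0.0012687494683988332
rim [270.2 121.9] 91 [410.2 246.5] [44.7 27.1] 25.2
rim [325.2 149. ] 779 [569.6 252.6] [ 98.3 192.1] 10.8
rim [237.  172.4] 147 [437.5  52.1] [63.5 32.1] 26.7
rim [285.2 226. ] 984 [603.2 -10.3] [195.2 104. ] 78.7
rim [157.5 210.8] 110 [ 360.5 -129.3] [45.3 26.2] 58.8
rim [201.  210.2] 105 [437.7 -79.6] [43.7 21.9] 45.0
rim [266.1 244.6] 139 [600.5 -77.7] [60.8 22. ] 30.7
r
[... 644 characters left out ...]
.457  -0.1641  0.0558] [ 456.2 -162.8] 23.3 [231 170 197]
small [118.  270.7] 112 [ 0.4141 -0.2931  0.0566] [ 408.9 -290.1] 23.4 [113  81  38]
small [235.1 282.3] 104 [ 0.6085 -0.1962  0.0589] [ 602.8 -191.5] 20.2 [45 42 39]
squat [236.6 154.4] 433 [0.4302 0.0682 0.068 ] [430.8  69.8] 33.7 [75 75 76]
squat [322.5 149.3] 93 [0.5862 0.1847 0.0723] [582.8 192. ] 22.1 [114  78  35]
squat [266.1 223.1] 670 [ 0.5908 -0.0638  0.0754] [589.3 -60. ] 33.5 [89 89 89]
squat [120.6 264. ] 127 [ 0.4164 -0.2843  0.0701] [ 409.3 -279.8] 23.3 [120  83  38]
hex [322.5 139.5] 134 [0.5811 0.1885 0.0966] [581.5 195.4] 22.9 [45 44 44]
hex [112.2 250.1] 581 [ 0.3971 -0.2787  0.093 ] [ 395.5 -277.8] 27.0 [53 51 51]
```

Candidates (top0.png px): black-lidded amber smalls (236,349) and (440,336), squat (351,335), hex (573,357). The pink cylinders at (494,320) and (472,386) are the look-alikes, to be avoided. The stock jars in the trays are at (507,237), (433,240) and (267,240).

```bash
python3 - <<'E'
from h import *
c=pickle.load(open('scene0.pkl','rb'))['pixels'][:,:,::-1]
a=cv2.resize(c[100:290,90:300],None,fx=2.9,fy=2.9,interpolation=cv2.INTER_CUBIC)
cv2.imwrite('pics/crop0.png',a)
E
```

```text
(no output)
```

View pics/crop0.png

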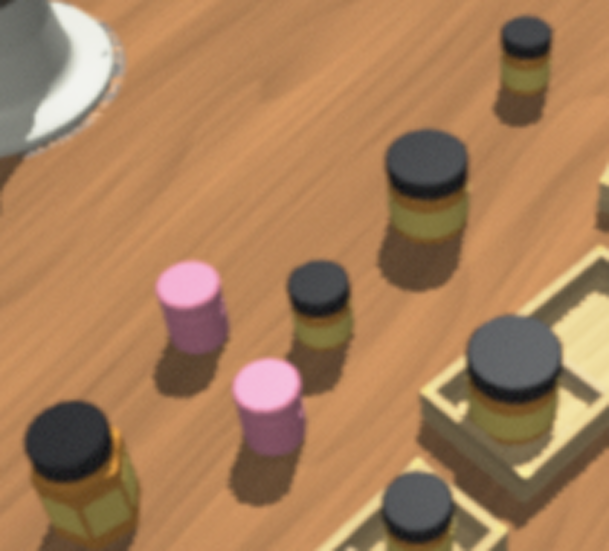

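Emit:
step_arm([
  [[0, 0, 0], [0, -0.143, 0], 0],
  [[0, 0, 0], [0, -0.143, 0], 0],
  [[0, 0, 0], [0, -0.143, 0], 0],
  [[0, 0, 0], [0, -0.143, 0], 0],
  [[0, 0, 0], [0, -0.143, 0], 0],
  [[0, 0, 0], [0, -0.143, 0], 0],
  [[0, 0, 0], [0, -0.143, 0], 0],
  [[0, 0, 0], [0, -0.143, 0], 0],
])

```text
time_s: 0.9
position: [0.27, -0.5908, 0.2402]
ee_rot: [0.707, -0.707, -0.003, 0.003]
ft_force: [0.1, 0.7, 0.4]
gripper_width: 0.0918
```

The crop shows the black-lidded amber smalls at (320,305) and (525,55), the squat at (427,185) and the hex at (80,470). The pink ones are at (192,305) and (268,405).

Emit:
step_arm([
  [[1.56, 0, 3.93], [0, 0, 0], 0],
  [[1.56, 0, 3.93], [0, 0, 0], 0],
  [[1.56, 0, 3.93], [0, 0, 0], 0],
  [[1.56, 0, 3.93], [0, 0, 0], 0],
  [[1.56, 0, 3.93], [0, 0, 0], 0],
  [[1.56, 0, 3.93], [0, 0, 0], 0],
  [[1.56, 0, 3.93], [0, 0, 0], 0],
  [[1.56, 0, 3.93], [0, 0, 0], 0],
])

```text
time_s: 1.7
position: [0.3945, -0.2748, 0.2406]
ee_rot: [-0.707, 0.707, 0.0, -0.001]
ft_force: [1.0, 0.5, 1.0]
gripper_width: 0.0916
```

```bash
python3 - <<'E'
from station import robot
from h import *
print(robot.get_state()['position'].round(4) if hasattr(robot.get_state()['position'],'round') else robot.get_state()['position'])
c=robot.capture('wrist'); pickle.dump(c,open('w1.pkl','wb')); print(c['fx'],c['cx'],c['cy'],np.round(c['pose'],3).tolist())
cv2.imwrite('pics/w1.png',cv2.resize(c['pixels'][:,:,::-1],None,fx=1.5,fy=1.5,interpolation=cv2.INTER_CUBIC))
E
```

```text
[ 0.3945 -0.2748  0.2406]
297.3186396354542 259.5756540833227 188.00612694715696 [[1.0, -0.002, -0.001, 0.395], [0.002, 0.965, 0.263, -0.204], [-0.0, -0.263, 0.965, 0.384], [0.0, 0.0, 0.0, 1.0]]
```

View pics/w1.png

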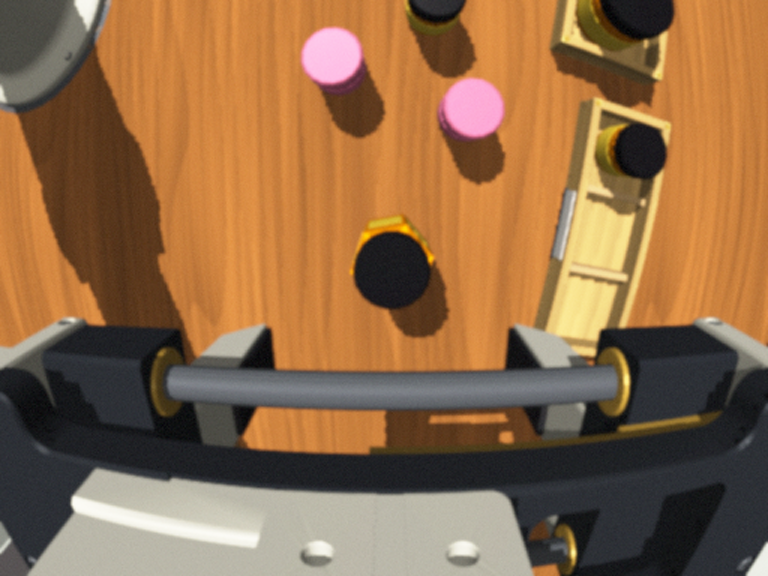

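```bash
cat >> h.py <<'E'
def wray(c,uv,h):
    uv=np.atleast_2d(uv).astype(float); x=(uv[:,0]-c['cx'])/c['fx']; y=(uv[:,1]-c['cy'])/c['fy']
    r=np.hypot(x,y); s=np.where(r>1e-9,np.sin(r)/np.maximum(r,1e-9),1)
    d=np.stack([x*s,-y*s,-np.cos(r)],-1)@c['pose'][:3,:3].T
    o=c['pose'][:3,3]; return o+d*((h-o[2])/d[:,2])[:,None]
def lids(c,h,box,thr=45):
    m=(c['pixels'].max(2)<thr).astype(np.uint8); m[215:]=0
    m=cv2.morphologyEx(m,cv2.MORPH_OPEN,np.ones((3,3)))
    x0,y0,x1,y1=box; m2=np.zeros_like(m); m2[y0:y1,x0:x1]=m[y0:y1,x0:x1]
    cs,_=cv2.findContours(m2,cv2.RETR_EXTERNAL,cv2.CHAIN_APPROX_NONE)
    k=max(cs,key=cv2.contourArea); p=wray(c,k[:,0,:],h)
    (a,b),r=cv2.minEnclosingCircle((p[:,:2]*1000).astype(np.float32)); return a,b,r,cv2.fitEllipse((p[:,:2]*1000).astype(np.float32))
E
python3 - <<'E'
from h import *
c=pickle.load(open('w1.pkl','rb'))
print(lids(c,.095,(225,140,300,214)))
a=cv2.resize(c['pixels'][130:215,220:305,::-1],None,fx=7,fy=7,interpolation=cv2.INTER_CUBIC); cv2.imwrite('pics/w1c.png',a)
E
```

```text
(397.5409851074219, -274.50091552734375, 25.597166061401367, ((397.0675964355469, -274.70294189453125), (48.31161880493164, 50.256080627441406), 16.674219131469727))
```

View pics/w1c.png

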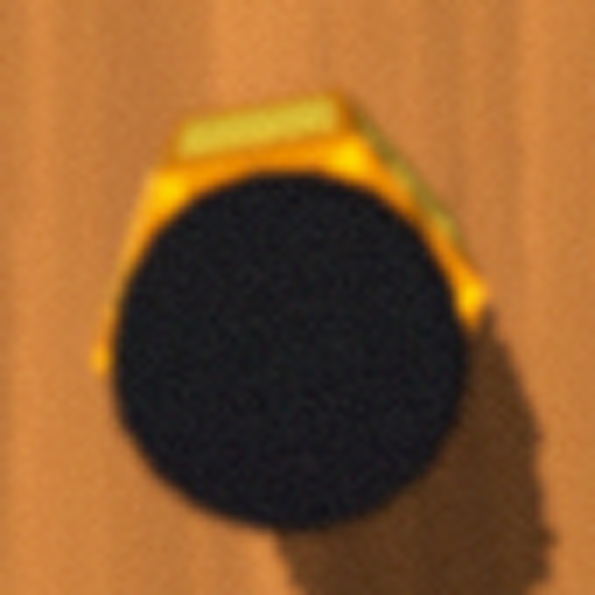

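The crop shows the hex lid at about (290,350) and the far flat tilted about 10°, so the jaw should go to -20° (tool y turn +0.35).

Emit:
step_arm([
  [[0.1, 0, 0.0], [0, 0.117, 0], 0],
  [[0, 1, 0], [0, 0.117, 0], 0],
  [[0, 2, 0], [0, 0.116, 0], 0],
  [[0, 2, 0], [0, 0, 0], 0],
  [[0, 2, 0], [0, 0, 0], 0],
  [[0, 2, 0], [0, 0, 0], 0],
  [[0, 1, 0], [0, 0, 0], 0],
  [[0, 0, 0], [0, 0, 0], 0],
])

```text
time_s: 2.55
position: [0.3944, -0.2759, 0.1394]
ee_rot: [0.697, -0.696, 0.123, -0.121]
ft_force: [-0.1, -0.1, 0.7]
gripper_width: 0.0916
```

```bash
cat >look.py <<'E'
import sys
from station import robot
from h import *
n=sys.argv[1]; cam=sys.argv[2] if len(sys.argv)>2 else 'wrist'
s=robot.get_state(); print(np.round(s['time_s'],2),np.round(s['position'],4),np.round(s['ft_force'],1),np.round(s['gripper_width'],4),np.round(s['joint_positions'],2))
c=robot.capture(cam); pickle.dump(c,open(n+'.pkl','wb'))
cv2.imwrite(f'pics/{n}.png',cv2.resize(c['pixels'][:,:,::-1],None,fx=1.5,fy=1.5,interpolation=cv2.INTER_CUBIC))
E
python3 look.py w2
```

```text
2.55 [ 0.3944 -0.2759  0.1394] [-0.1 -0.1  0.7] 0.0916 [ 1.16  0.4  -0.71  2.04  0.35  0.82 -0.11]
```

View pics/w2.png

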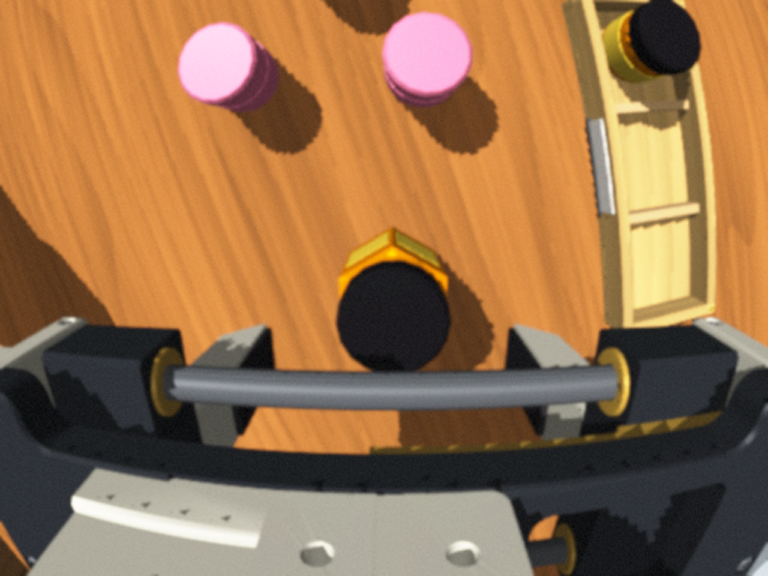

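The hex lid is at (393,315) with a corner facing the camera at (393,230). The flats therefore face both jaws, and it is centred.

Emit:
step_arm([
  [[0.05, 2, 0], [0, 0, 0], 0],
  [[0.05, 2, 0], [0, 0, 0], 0],
  [[0, 2, 0], [0, 0, 0], 0],
  [[0, 1.5, 0], [0, 0, 0], 0],
  [[0, 1.2, 0], [0, 0, 0], 0],
  [[0, 0, 0], [0, 0, 0], 0],
  [[0, 0, 0], [0, 0, 0], 1],
  [[0, 0, 0], [0, 0, 0], 1],
])

```text
time_s: 3.4
position: [0.3971, -0.2772, 0.0545]
ee_rot: [-0.696, 0.697, -0.122, 0.123]
ft_force: [0.7, -0.5, -0.4]
gripper_width: 0.0799
```

Emit:
step_arm([
  [[0, 0, 0], [0, 0, 0], 1],
  [[0, 0, 0], [0, 0, 0], 1],
  [[0, 0, 0], [0, 0, 0], 1],
  [[0, 0, 0], [0, 0, 0], 1],
  [[0, 0, 0], [0, 0, 0], 1],
  [[0, -0.5, 0], [0, 0, 0], 1],
  [[0, -1, 0], [0, 0, 0], 1],
  [[0, -1, 0], [0, 0, 0], 1],
])

```text
time_s: 4.2
position: [0.3962, -0.2765, 0.0793]
ee_rot: [0.697, -0.696, 0.122, -0.122]
ft_force: [-0.1, -0.2, -3.5]
gripper_width: 0.0535
```

Hex is gripped (53.5 mm). Lifting it and aligning the jaw with the hex tray.

Emit:
step_arm([
  [[0, -2, 0], [0, 0, 0], 1],
  [[0, -2, 0], [0, 0, 0], 1],
  [[0, -2, 0], [0, -0.134, 0], 1],
  [[0, -2, 0], [0, -0.134, 0], 1],
  [[0, -2, 0], [0, -0.134, 0], 1],
  [[0, -2, 0], [0, -0.134, 0], 1],
  [[0, -2, 0], [0, 0, 0], 1],
  [[0, -1, 0], [0, 0, 0], 1],
])

```text
time_s: 5.0
position: [0.397, -0.2771, 0.2308]
ee_rot: [-0.703, 0.705, 0.067, -0.066]
ft_force: [0.7, 0.4, -2.6]
gripper_width: 0.0539
```

Emit:
step_arm([
  [[1, 0, 2], [0, 0, 0], 1],
  [[1.68, 0, 3.33], [0, 0, 0], 1],
  [[1.68, 0, 3.33], [0, 0, 0], 1],
  [[1.68, 0, 3.33], [0, 0, 0], 1],
  [[1.68, 0, 3.33], [0, 0, 0], 1],
  [[1.68, 0, 3.33], [0, 0, 0], 1],
  [[1.68, 0, 3.33], [0, 0, 0], 1],
  [[1.68, 0, 3.33], [0, 0, 0], 1],
])

```text
time_s: 5.8
position: [0.4743, -0.003, 0.2288]
ee_rot: [-0.704, 0.704, 0.066, -0.066]
ft_force: [0.4, -1.1, -2.5]
gripper_width: 0.0537
```

Emit:
step_arm([
  [[1.68, 0, 3.33], [0, 0, 0], 1],
  [[1.68, 0, 3.33], [0, 0, 0], 1],
  [[1.68, 0, 3.33], [0, 0, 0], 1],
  [[1.68, 0, 3.33], [0, 0, 0], 1],
  [[1.68, 0, 3.33], [0, 0, 0], 1],
  [[1.68, 0, 3.33], [0, 0, 0], 1],
  [[1.68, 0, 3.33], [0, 0, 0], 1],
  [[1, 0, 2], [0, 0, 0], 1],
])

```text
time_s: 6.6
position: [0.552, 0.2716, 0.2287]
ee_rot: [0.705, -0.703, -0.067, 0.067]
ft_force: [-0.5, 0.1, -2.7]
gripper_width: 0.0541
```

```bash
python3 look.py w3; python3 look.py t3 top
```

```text
6.6 [0.552  0.2716 0.2287] [-0.5  0.1 -2.7] 0.0541 [ 0.16  0.59 -0.93  1.64  0.5   1.17 -0.7 ]
6.65 [0.5519 0.2751 0.2291] [ 2.   4.4 -2.1] 0.0541 [ 0.15  0.59 -0.93  1.64  0.5   1.17 -0.7 ]
```

View pics/w3.png

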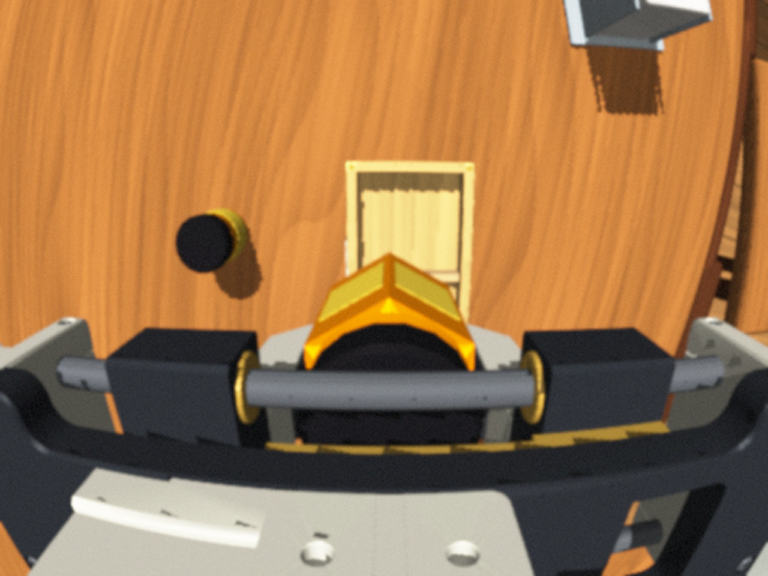

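```bash
python3 - <<'E'
from h import *
c=pickle.load(open('w3.pkl','rb'))
p=wray(c,np.array([[346,162],[474,162]])/1.5,.032)[:,:2]; print(p, np.linalg.norm(p[1]-p[0]))
d=(p[1]-p[0])/np.linalg.norm(p[1]-p[0]); print(np.degrees(np.arctan2(d[1],d[0])), p.mean(0)+.049*np.array([d[1],-d[0]]))
print(np.array([d[1],-d[0]]))
E
```

```text
[[0.5070995  0.33690707]
 [0.60249196 0.35616   ]] 0.09731596306188553
11.410634869766733 [0.56448986 0.29850205]
[ 0.19783929 -0.98023447]
```

Emit:
step_arm([
  [[0.75, 0, 1.0], [0, 0, 0], 1],
  [[0.75, 0, 1.0], [0, 0, 0], 1],
  [[0, 2, 0], [0, 0, 0], 1],
  [[0, 3, 0], [0, 0, 0], 1],
  [[0, 3, 0], [0, 0, 0], 1],
  [[0, 3, 0], [0, 0, 0], 1],
  [[0, 1, 0], [0, 0, 0], 1],
  [[0, 0, 0], [0, 0, 0], 1],
])

```text
time_s: 7.5
position: [0.5629, 0.2896, 0.1072]
ee_rot: [-0.704, 0.704, 0.065, -0.067]
ft_force: [-0.3, 0.4, -3.3]
gripper_width: 0.0533
```

```bash
python3 look.py w4; python3 look.py s4 scene
```

```text
7.5 [0.5629 0.2896 0.1072] [-0.3  0.4 -3.3] 0.0533 [ 0.05  0.75 -0.82  1.68  0.63  1.   -0.81]
7.55 [0.5638 0.2906 0.1089] [ 0.7  0.8 -2.5] 0.054 [ 0.05  0.74 -0.82  1.68  0.63  1.   -0.81]
```

View pics/w4.png

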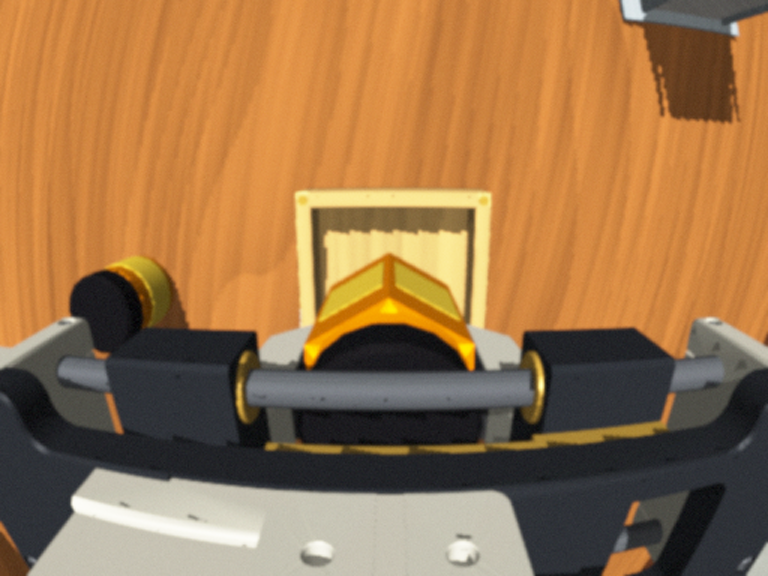

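View pics/s4.png

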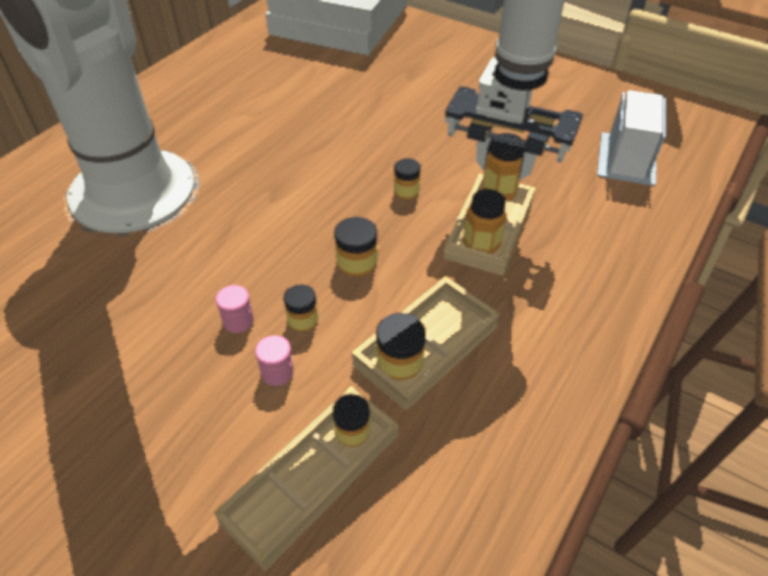

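The wrist view has the tray rim across x 296–492, centred under the jar, and the jar needs about 7 mm more towards the far end. In the scene view the stock jars are untouched.

Emit:
step_arm([
  [[0.1, 0, 0.4], [0, 0, 0], 1],
  [[0, 0, 0.4], [0, 0, 0], 1],
  [[0, 1, 0], [0, 0, 0], 1],
  [[0, 1, 0], [0, 0, 0], 1],
  [[0, 1, 0], [0, 0, 0], 1],
  [[0, 0.6, 0], [0, 0, 0], 1],
  [[0, 0.2, 0], [0, 0, 0], 1],
  [[0, 0, 0], [0, 0, 0], 1],
])

```text
time_s: 8.4
position: [0.5627, 0.2985, 0.0701]
ee_rot: [-0.704, 0.704, 0.066, -0.067]
ft_force: [0.3, -0.2, -3.1]
gripper_width: 0.0534
```

```bash
python3 look.py w5; python3 look.py s5 scene; python3 - <<'E'
from h import *
a=pickle.load(open('w5.pkl','rb'))['pixels'][90:300,100:400,::-1]; b=pickle.load(open('s5.pkl','rb'))['pixels'][60:200,260:400,::-1]
cv2.imwrite('pics/m5.png',np.hstack([cv2.resize(a,(430,301)),cv2.resize(b,(301,301),interpolation=cv2.INTER_CUBIC)]))
E
```

```text
8.4 [0.5627 0.2985 0.0701] [ 0.3 -0.2 -3.1] 0.0534 [ 0.02  0.8  -0.79  1.69  0.67  0.95 -0.84]
8.45 [0.5629 0.2987 0.0706] [ 0.7 -0.2 -3.1] 0.0537 [ 0.02  0.8  -0.79  1.69  0.67  0.95 -0.84]
```

View pics/m5.png

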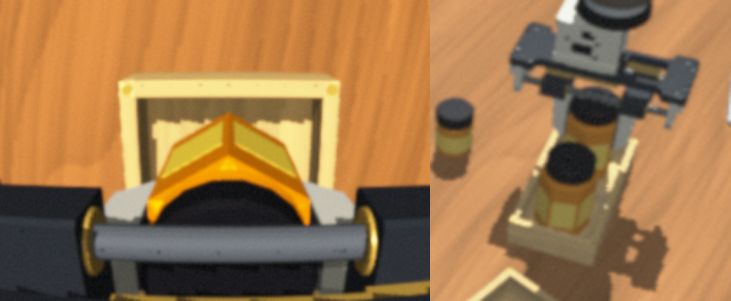

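Emit:
step_arm([
  [[0, 0.2, 0], [0, 0, 0], 1],
  [[0, 0.2, 0], [0, 0, 0], 1],
  [[0, 0.15, 0], [0, 0, 0], 1],
  [[0, 0.1, 0], [0, 0, 0], 1],
  [[0, 0.05, 0], [0, 0, 0], 1],
  [[0, 0, 0], [0, 0, 0], 1],
  [[0, 0, 0], [0, 0, 0], 1],
  [[0, 0, 0], [0, 0, 0], 1],
])

```text
time_s: 9.3
position: [0.563, 0.2987, 0.0638]
ee_rot: [0.704, -0.704, -0.066, 0.066]
ft_force: [-0.8, 0.2, -3.1]
gripper_width: 0.0538
```

Emit:
step_arm([
  [[0, 0.1, 0], [0, 0, 0], 1],
  [[0, 0.05, 0], [0, 0, 0], 1],
  [[0, 0.05, 0], [0, 0, 0], 1],
  [[0, 0, 0], [0, 0, 0], 1],
  [[0, 0, 0], [0, 0, 0], 1],
  [[0, 0, 0], [0, 0, 0], 1],
  [[0, 0, 0], [0, 0, 0], 1],
  [[0, 0, 0], [0, 0, 0], 1],
])

```text
time_s: 10.1
position: [0.563, 0.2987, 0.0621]
ee_rot: [-0.704, 0.704, 0.066, -0.066]
ft_force: [-2.4, -2.3, 4.7]
gripper_width: 0.0538
```

Contact made, so I release.

Emit:
step_arm([
  [[0, 0, 0], [0, 0, 0], 0.5],
  [[0, 0, 0], [0, 0, 0], 0.2],
  [[0, 0, 0], [0, 0, 0], 0],
  [[0, 0, 0], [0, 0, 0], 0],
  [[0, 0, 0], [0, 0, 0], 0],
  [[0, 0, 0], [0, 0, 0], 0],
  [[0, -1, 0], [0, 0, 0], 0],
  [[0, -2, 0], [0, 0, 0], 0],
])

```text
time_s: 10.9
position: [0.562, 0.298, 0.0914]
ee_rot: [-0.704, 0.704, 0.065, -0.067]
ft_force: [0.2, 0.4, -0.1]
gripper_width: 0.0917
```

Emit:
step_arm([
  [[0, -3, 0], [0, 0, 0], 0],
  [[0, -4, 0], [0, 0, 0], 0],
  [[0, -3, 0], [0, 0, 0], 0],
  [[-4, 0, -0.3], [0, 0, 0], 0],
  [[-4, 0, -0.3], [0, 0, 0], 0],
  [[-4, 0, -0.3], [0, 0, 0], 0],
  [[-4, 0, -0.2], [0, 0, 0], 0],
  [[0, 0, 0], [0, 0, 0], 0],
])

```text
time_s: 11.7
position: [0.4024, 0.2567, 0.1923]
ee_rot: [-0.702, 0.706, 0.068, -0.069]
ft_force: [0.1, 0.1, 0.2]
gripper_width: 0.0921
```

```bash
python3 look.py w6; python3 look.py t6 top;python3 look.py s6 scene; python3 - <<'E'
from h import *
a=cv2.imread('pics/w6.png');b=cv2.imread('pics/s6.png')
cv2.imwrite('pics/m6.png',np.hstack([cv2.resize(a,(400,300)),cv2.resize(b,(400,300))]))
E
```

```text
11.7 [0.4024 0.2567 0.1923] [0.1 0.1 0.2] 0.0921 [ 0.24  0.4  -1.03  2.    0.42  0.97 -0.81]
11.75 [0.4059 0.2574 0.193 ] [ 1.5  0.4 -0.1] 0.0919 [ 0.23  0.4  -1.03  2.    0.42  0.97 -0.81]
11.8 [0.4081 0.258  0.1933] [ 0.8  0.8 -0.7] 0.0915 [ 0.23  0.4  -1.03  2.    0.42  0.97 -0.81]
```

View pics/m6.png

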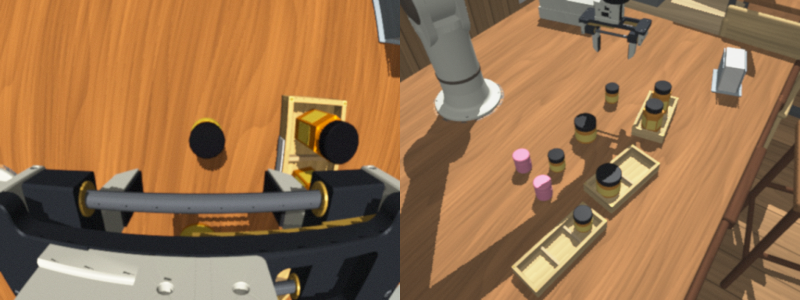

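Hex stands upright in its bay, with its lid at about (338,142) in the left half. The small jar is at (207,140).

```bash
python3 - <<'E'
from h import *
c=pickle.load(open('w6.pkl','rb'))
print(lids(c,.058,(235,140,300,214)))
E
```

```text
(407.4981384277344, 260.3121032714844, 22.591106414794922, ((407.6861572265625, 260.3481750488281), (41.05136489868164, 44.5249137878418), 21.3784122467041))
```

Emit:
step_arm([
  [[-0.1, 2, 0.1], [0, 0, 0], 0],
  [[0, 3, 0], [0, 0, 0], 0],
  [[0, 3, 0], [0, 0, 0], 0],
  [[0, 3, 0], [0, 0, 0], 0],
  [[0, 2, 0], [0, 0, 0], 0],
  [[0, 1.5, 0], [0, 0, 0], 0],
  [[0, 0.3, 0], [0, 0, 0], 0],
  [[0, 0, 0], [0, 0, 0], 0],
])

```text
time_s: 12.65
position: [0.4074, 0.2594, 0.0436]
ee_rot: [0.704, -0.704, -0.066, 0.066]
ft_force: [0.2, -0.1, 0.2]
gripper_width: 0.092
```

Emit:
step_arm([
  [[0, 0, 0], [0, 0, 0], 1],
  [[0, 0, 0], [0, 0, 0], 1],
  [[0, 0, 0], [0, 0, 0], 1],
  [[0, 0, 0], [0, 0, 0], 1],
  [[0, 0, 0], [0, 0, 0], 1],
  [[0, 0, 0], [0, 0, 0], 1],
  [[0, 0, 0], [0, 0, 0], 1],
  [[0, 0, 0], [0, 0, 0], 1],
])

```text
time_s: 13.45
position: [0.4068, 0.2587, 0.0438]
ee_rot: [-0.704, 0.704, 0.066, -0.066]
ft_force: [-0.6, -0.6, 1.9]
gripper_width: 0.0455
```

Emit:
step_arm([
  [[0, -1, 0], [0, 0, 0], 1],
  [[0, -2, 0], [0, 0, 0], 1],
  [[0, -3, 0], [0, 0.115, 0], 1],
  [[0, -3, 0], [0, 0.115, 0], 1],
  [[0, -3, 0], [0, 0.115, 0], 1],
  [[0, -3, 0], [0, 0, 0], 1],
  [[0, -1, 0], [0, 0, 0], 1],
  [[0, 0, 0], [0, 0, 0], 1],
])

```text
time_s: 14.25
position: [0.4074, 0.2591, 0.205]
ee_rot: [0.705, -0.705, 0.054, -0.056]
ft_force: [0.2, 0.4, -1.7]
gripper_width: 0.0452
```

Emit:
step_arm([
  [[1, 0, -2], [0, 0, 0], 1],
  [[1.61, 0, -3.46], [0, 0, 0], 1],
  [[1.61, 0, -3.46], [0, 0, 0], 1],
  [[1.61, 0, -3.46], [0, 0, 0], 1],
  [[1.61, 0, -3.46], [0, 0, 0], 1],
  [[1.61, 0, -3.46], [0, 0, 0], 1],
  [[1.61, 0, -3.46], [0, 0, 0], 1],
  [[1.61, 0, -3.46], [0, 0, 0], 1],
])

```text
time_s: 15.05
position: [0.4858, -0.0211, 0.2019]
ee_rot: [0.705, -0.705, 0.056, -0.054]
ft_force: [0.6, -0.3, -1.2]
gripper_width: 0.0452
```

Emit:
step_arm([
  [[1.61, 0, -3.46], [0, 0, 0], 1],
  [[1.61, 0, -3.46], [0, 0, 0], 1],
  [[1.61, 0, -3.46], [0, 0, 0], 1],
  [[1.61, 0, -3.46], [0, 0, 0], 1],
  [[1.61, 0, -3.46], [0, 0, 0], 1],
  [[1.61, 0, -3.46], [0, 0, 0], 1],
  [[1.61, 0, -3.46], [0, 0, 0], 1],
  [[1, 0, -2], [0, 0, 0], 1],
])

```text
time_s: 15.85
position: [0.5656, -0.3014, 0.2005]
ee_rot: [0.705, -0.705, 0.058, -0.055]
ft_force: [-0.1, 0.3, -1.0]
gripper_width: 0.0448
```

Emit:
step_arm([
  [[1, 0, -1], [0, 0, 0], 1],
  [[0, 0, -1], [0, 0, 0], 1],
  [[0, 0, 0], [0, 0, 0], 1],
  [[0, 0, 0], [0, 0, 0], 1],
  [[0, 0, 0], [0, 0, 0], 1],
  [[0, 0, 0], [0, 0, 0], 1],
  [[0, 0, 0], [0, 0, 0], 1],
  [[0, 0, 0], [0, 0, 0], 1],
])

```text
time_s: 16.65
position: [0.5739, -0.3186, 0.204]
ee_rot: [-0.705, 0.705, -0.055, 0.055]
ft_force: [-0.2, 0.2, -2.0]
gripper_width: 0.0445
```

```bash
python3 look.py w7
```

```text
16.65 [ 0.5739 -0.3186  0.204 ] [-0.2  0.2 -2. ] 0.0445 [ 0.95  0.61 -0.71  1.56  0.43  1.13 -0.01]
```

View pics/w7.png

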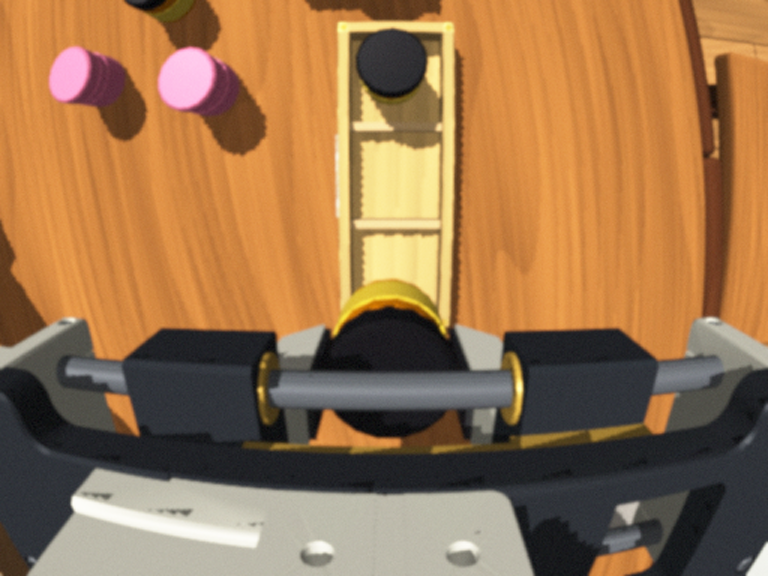

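```bash
python3 - <<'E'
from h import *
c=pickle.load(open('w7.pkl','rb'))
f=lambda u,v,h:wray(c,[[u/1.5,v/1.5]],h)[0,:2].round(4)
print('far corners',f(338,22,.032),f(454,22,.032),'div1',f(396,128,.022),'div2',f(397,225,.022), 'sides',f(342,300,.032),f(451,300,.032))
E
```

```text
far corners [ 0.5663 -0.1397] [ 0.6474 -0.1519] div1 [ 0.5946 -0.2235] div2 [ 0.5844 -0.2939] sides [ 0.5356 -0.3415] [ 0.6158 -0.3541]
```

The tray's near end bay is under the jar, with dividers at rows 128 and 225. The measured bay centre is about (0.578,-0.329).

Emit:
step_arm([
  [[0.3, 0, -0.5], [0, 0, 0], 1],
  [[0.3, 1, -0.5], [0, 0, 0], 1],
  [[0, 3, 0], [0, 0, 0], 1],
  [[0, 3, 0], [0, 0, 0], 1],
  [[0, 3, 0], [0, 0, 0], 1],
  [[0, 2, 0], [0, 0, 0], 1],
  [[0, 0, 0], [0, 0, 0], 1],
  [[0, 0, 0], [0, 0, 0], 1],
])

```text
time_s: 17.5
position: [0.5782, -0.3299, 0.0833]
ee_rot: [0.705, -0.705, 0.056, -0.055]
ft_force: [0.6, -0.0, -1.8]
gripper_width: 0.0454
```

```bash
python3 look.py w8
```

```text
17.5 [ 0.5782 -0.3299  0.0833] [ 0.6 -0.  -1.8] 0.0454 [ 0.91  0.76 -0.63  1.61  0.53  0.95 -0.06]
```

View pics/w8.png

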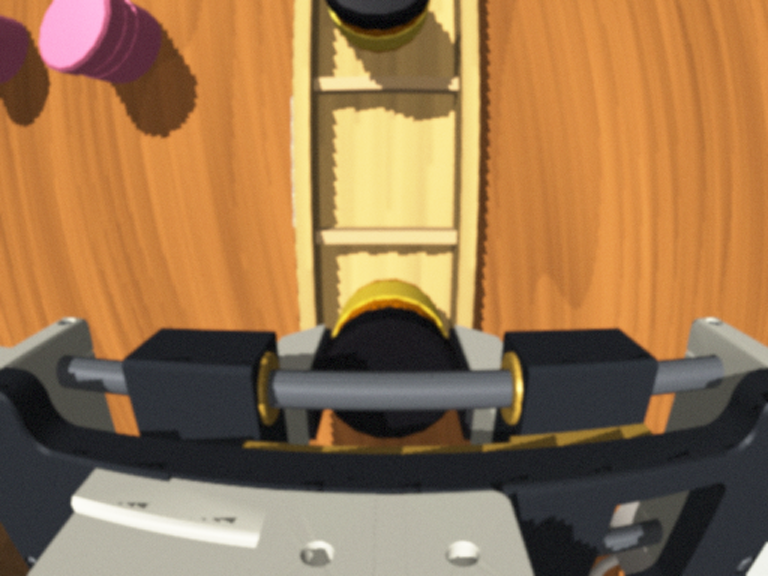

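Centred in the end bay (jar at (390,350), divider at row 237). Lowering.

Emit:
step_arm([
  [[0, 1, 0], [0, 0, 0], 1],
  [[0, 1, 0], [0, 0, 0], 1],
  [[0, 0.5, 0], [0, 0, 0], 1],
  [[0, 0.2, 0], [0, 0, 0], 1],
  [[0, 0.2, 0], [0, 0, 0], 1],
  [[0, 0.1, 0], [0, 0, 0], 1],
  [[0, 0, 0], [0, 0, 0], 1],
  [[0, 0, 0], [0, 0, 0], 1],
])

```text
time_s: 18.35
position: [0.5784, -0.3298, 0.054]
ee_rot: [-0.705, 0.705, -0.055, 0.056]
ft_force: [0.7, 0.5, -1.7]
gripper_width: 0.0451
```

Emit:
step_arm([
  [[0, 0.1, 0], [0, 0, 0], 1],
  [[0, 0.05, 0], [0, 0, 0], 1],
  [[0, 0.05, 0], [0, 0, 0], 1],
  [[0, 0.05, 0], [0, 0, 0], 1],
  [[0, 0, 0], [0, 0, 0], 1],
  [[0, 0, 0], [0, 0, 0], 1],
  [[0, 0, 0], [0, 0, 0], 1],
  [[0, 0, 0], [0, 0, 0], 1],
])

```text
time_s: 19.15
position: [0.5782, -0.3298, 0.0519]
ee_rot: [-0.705, 0.705, -0.055, 0.055]
ft_force: [-2.3, 1.2, 5.1]
gripper_width: 0.045
```

Contact. Release, rise, then go to the small jar at (0.429,-0.0695).

Emit:
step_arm([
  [[0, 0, 0], [0, 0, 0], 0.5],
  [[0, 0, 0], [0, 0, 0], 0.2],
  [[0, 0, 0], [0, 0, 0], 0],
  [[0, 0, 0], [0, 0, 0], 0],
  [[0, 0, 0], [0, 0, 0], 0],
  [[0, 0, 0], [0, 0, 0], 0],
  [[0, -1, 0], [0, 0, 0], 0],
  [[0, -3, 0], [0, 0, 0], 0],
])

```text
time_s: 19.95
position: [0.5759, -0.3288, 0.089]
ee_rot: [0.706, -0.704, 0.057, -0.053]
ft_force: [0.4, -0.1, -1.3]
gripper_width: 0.0911
```

Emit:
step_arm([
  [[0, -3, 0], [0, 0, 0], 0],
  [[0, -4, 0], [0, 0, 0], 0],
  [[0, -3, 0], [0, 0, 0], 0],
  [[-3, 0, 4], [0, 0, 0], 0],
  [[-4, 0, 4], [0, 0, 0], 0],
  [[-4, 0, 4], [0, 0, 0], 0],
  [[-4, 0, 4], [0, 0, 0], 0],
  [[-3, 0, 4], [0, 0, 0], 0],
])

```text
time_s: 20.75
position: [0.4415, -0.119, 0.1916]
ee_rot: [-0.704, 0.705, -0.056, 0.056]
ft_force: [0.1, 1.4, 1.7]
gripper_width: 0.0917
```

Emit:
step_arm([
  [[-0.5, 0, 3], [0, 0, 0], 0],
  [[0, 0, 0.7], [0, 0, 0], 0],
  [[0, 0, 0], [0, 0, 0], 0],
  [[0, 0, 0], [0, 0, 0], 0],
  [[0, 0, 0], [0, 0, 0], 0],
  [[0, 0, 0], [0, 0, 0], 0],
  [[0, 0, 0], [0, 0, 0], 0],
  [[0, 0, 0], [0, 0, 0], 0],
])

```text
time_s: 21.55
position: [0.4441, -0.083, 0.1911]
ee_rot: [0.705, -0.705, 0.056, -0.056]
ft_force: [0.5, -1.4, 0.1]
gripper_width: 0.0916
```

```bash
python3 look.py w9; python3 look.py s9 scene; python3 - <<'E'
from h import *
a=cv2.imread('pics/w9.png');b=cv2.imread('pics/s9.png')
cv2.imwrite('pics/m9.png',np.hstack([cv2.resize(a,(400,300)),cv2.resize(b,(400,300))]))
E
```

```text
21.55 [ 0.4441 -0.083   0.1911] [ 0.5 -1.4  0.1] 0.0916 [ 0.9   0.28 -0.87  2.07  0.27  0.91 -0.29]
21.6 [ 0.4441 -0.0829  0.1911] [0.2 0.4 0.5] 0.0915 [ 0.9   0.28 -0.87  2.07  0.27  0.91 -0.29]
```

View pics/m9.png

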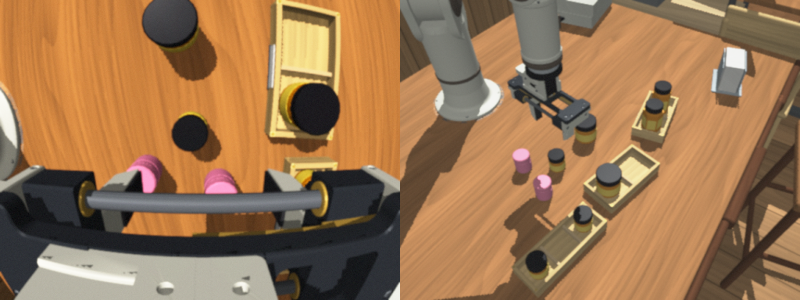

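```bash
python3 - <<'E'
from h import *
c=pickle.load(open('w9.pkl','rb'))
print(lids(c,.058,(210,135,275,205))); print(lids(c,.070,(170,0,265,75)))
f=lambda u,v,h:wray(c,[[u*1.28,v*1.28]],h)[0,:2].round(4)
print(f(276,0,.032),f(341,11,.032),'div',f(304,71,.022))
E
```

```text
(431.8312072753906, -67.6370849609375, 21.85047149658203, ((431.5762939453125, -67.59502410888672), (41.715240478515625, 42.87344741821289), 162.74769592285156))
(436.5726318359375, 51.18268585205078, 24.330373764038086, ((429.0863037109375, 74.16809844970703), (63.27483367919922, 72.53340148925781), 21.984182357788086))
[0.5729 0.0934] [0.6769 0.0791] div [ 0.6012 -0.0095]
```

Emit:
step_arm([
  [[-0.8, 0, 0.6], [0, 0, 0], 0],
  [[-0.8, 0, 0.6], [0, 0, 0], 0],
  [[0, 2, 0], [0, 0, 0], 0],
  [[0, 3, 0], [0, 0, 0], 0],
  [[0, 3, 0], [0, 0, 0], 0],
  [[0, 2, 0], [0, 0, 0], 0],
  [[0, 0, 0], [0, 0, 0], 0],
  [[0, 0, 0], [0, 0, 0], 0],
])

```text
time_s: 22.45
position: [0.4298, -0.0675, 0.0916]
ee_rot: [0.705, -0.705, 0.055, -0.055]
ft_force: [0.2, 0.0, 0.4]
gripper_width: 0.0919
```

```bash
python3 look.py w10
```

```text
22.45 [ 0.4298 -0.0675  0.0916] [0.2 0.  0.4] 0.0919 [ 0.75  0.43 -0.77  2.18  0.47  0.7  -0.49]
```

View pics/w10.png

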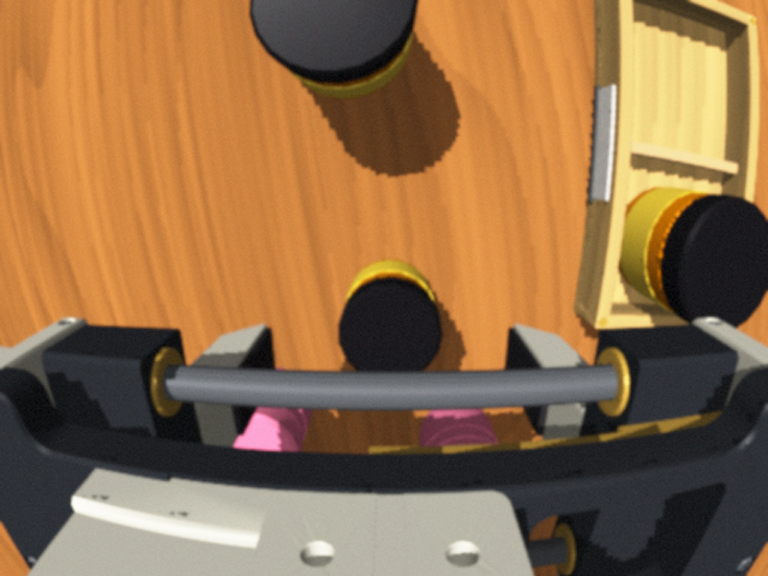

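The jar is centred between the jaws at (390,325). The pink jars at (270,430) and (458,430) are behind and clear of the fingers.

Emit:
step_arm([
  [[0, 1.5, 0], [0, 0, 0], 0],
  [[0, 1.5, 0], [0, 0, 0], 0],
  [[0, 1, 0], [0, 0, 0], 0],
  [[0, 0.7, 0], [0, 0, 0], 0],
  [[0, 0, 0], [0, 0, 0], 0],
  [[0, 0, 0], [0, 0, 0], 0],
  [[0, 0, 0], [0, 0, 0], 1],
  [[0, 0, 0], [0, 0, 0], 1],
])

```text
time_s: 23.3
position: [0.4306, -0.0684, 0.0447]
ee_rot: [-0.705, 0.705, -0.055, 0.056]
ft_force: [0.4, 0.6, -0.4]
gripper_width: 0.0803
```

Emit:
step_arm([
  [[0, 0, 0], [0, 0, 0], 1],
  [[0, 0, 0], [0, 0, 0], 1],
  [[0, 0, 0], [0, 0, 0], 1],
  [[0, 0, 0], [0, 0, 0], 1],
  [[0, 0, 0], [0, 0, 0], 1],
  [[0, 0, 0], [0, 0, 0], 1],
  [[0, 0, 0], [0, 0, 0], 1],
  [[0, 0, 0], [0, 0, 0], 1],
])

```text
time_s: 24.1
position: [0.4301, -0.0683, 0.0442]
ee_rot: [-0.705, 0.705, -0.055, 0.055]
ft_force: [-0.8, -1.1, 0.4]
gripper_width: 0.045
```

Emit:
step_arm([
  [[0, -1, 0], [0, 0, 0], 1],
  [[0, -2, 0], [0, 0, 0], 1],
  [[0, -3, 0], [0, 0, 0], 1],
  [[0, -3, 0], [0, 0, 0], 1],
  [[0, -3, 0], [0, 0, 0], 1],
  [[0, -2, 0], [0, 0, 0], 1],
  [[1, -1, -1], [0, 0, 0], 1],
  [[2.3, 0, -2], [0, 0, 0], 1],
])

```text
time_s: 24.9
position: [0.4582, -0.1021, 0.1966]
ee_rot: [-0.704, 0.706, -0.054, 0.055]
ft_force: [0.5, -0.5, -0.7]
gripper_width: 0.0454
```

Emit:
step_arm([
  [[3, 0, -2.6], [0, 0, 0], 1],
  [[3, 0, -2.6], [0, 0, 0], 1],
  [[3, 0, -2.6], [0, 0, 0], 1],
  [[3, 0, -2.6], [0, 0, 0], 1],
  [[2, 0, -1.8], [0, 0, 0], 1],
  [[1, 0, -1], [0, 0, 0], 1],
  [[0, 0, 0], [0, 0, 0], 1],
  [[0, 0, 0], [0, 0, 0], 1],
])

```text
time_s: 25.7
position: [0.585, -0.256, 0.1942]
ee_rot: [0.705, -0.704, 0.056, -0.055]
ft_force: [0.6, -0.3, -0.8]
gripper_width: 0.0449
```

```bash
python3 look.py w11
```

```text
25.7 [ 0.585  -0.256   0.1942] [ 0.6 -0.3 -0.8] 0.0449 [ 0.89  0.6  -0.74  1.62  0.45  1.1  -0.13]
```

View pics/w11.png

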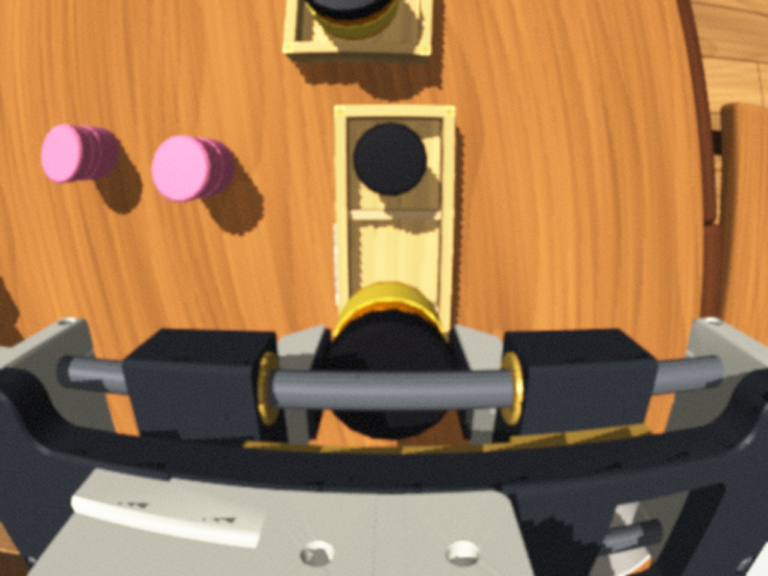

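Emit:
step_arm([
  [[0.3, 0, -0.2], [0, 0, 0], 1],
  [[0, 2, 0], [0, 0, 0], 1],
  [[0, 3, 0], [0, 0, 0], 1],
  [[0, 3, 0], [0, 0, 0], 1],
  [[0, 2, 0], [0, 0, 0], 1],
  [[0, 1, 0], [0, 0, 0], 1],
  [[0, 0, 0], [0, 0, 0], 1],
  [[0, 0, 0], [0, 0, 0], 1],
])

```text
time_s: 26.55
position: [0.589, -0.2592, 0.0853]
ee_rot: [-0.705, 0.705, -0.055, 0.056]
ft_force: [0.3, -0.2, -1.6]
gripper_width: 0.0452
```

```bash
python3 look.py w12
```

```text
26.55 [ 0.589  -0.2592  0.0853] [ 0.3 -0.2 -1.6] 0.0452 [ 0.84  0.73 -0.67  1.67  0.55  0.93 -0.19]
```

View pics/w12.png

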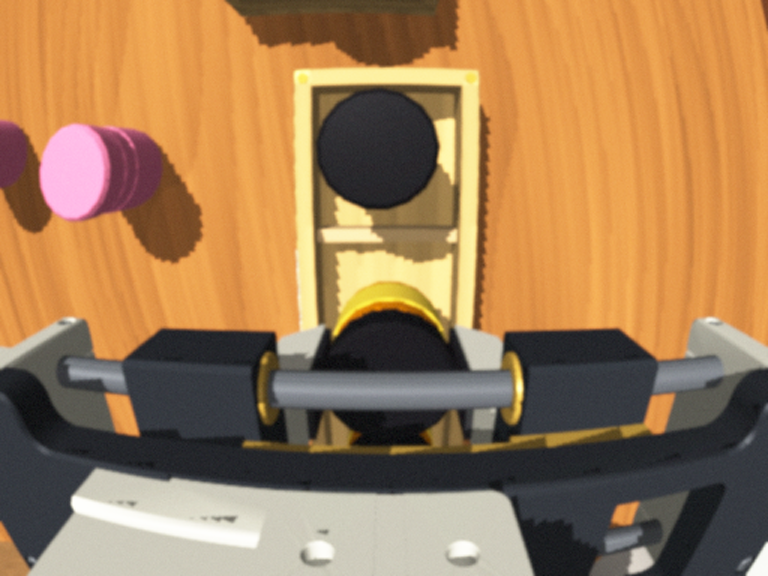

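Same alignment as before: the divider is at row 235 and the stock jar at (378,148) is clear.

Emit:
step_arm([
  [[0, 1, 0], [0, 0, 0], 1],
  [[0, 1, 0], [0, 0, 0], 1],
  [[0, 0.6, 0], [0, 0, 0], 1],
  [[0, 0.2, 0], [0, 0, 0], 1],
  [[0, 0.2, 0], [0, 0, 0], 1],
  [[0, 0.1, 0], [0, 0, 0], 1],
  [[0, 0.05, 0], [0, 0, 0], 1],
  [[0, 0, 0], [0, 0, 0], 1],
])

```text
time_s: 27.4
position: [0.5884, -0.2594, 0.0529]
ee_rot: [-0.705, 0.705, -0.055, 0.056]
ft_force: [-0.8, 0.1, -1.3]
gripper_width: 0.0448
```

Emit:
step_arm([
  [[0, 0.05, 0], [0, 0, 0], 1],
  [[0, 0.05, 0], [0, 0, 0], 1],
  [[0, 0, 0], [0, 0, 0], 1],
  [[0, 0, 0], [0, 0, 0], 1],
  [[0, 0, 0], [0, 0, 0], 1],
  [[0, 0, 0], [0, 0, 0], 1],
  [[0, 0, 0], [0, 0, 0], 1],
  [[0, 0, 0], [0, 0, 0], 1],
])

```text
time_s: 28.2
position: [0.5884, -0.2594, 0.0522]
ee_rot: [-0.705, 0.705, -0.055, 0.056]
ft_force: [-1.7, 0.4, 5.2]
gripper_width: 0.0449
```

Emit:
step_arm([
  [[0, 0, 0], [0, 0, 0], 0.5],
  [[0, 0, 0], [0, 0, 0], 0.2],
  [[0, 0, 0], [0, 0, 0], 0],
  [[0, 0, 0], [0, 0, 0], 0],
  [[0, 0, 0], [0, 0, 0], 0],
  [[0, 0, 0], [0, 0, 0], 0],
  [[0, -1, 0], [0, 0, 0], 0],
  [[0, -3, 0], [0, 0, 0], 0],
])

```text
time_s: 29.0
position: [0.5859, -0.2587, 0.0898]
ee_rot: [0.706, -0.704, 0.057, -0.054]
ft_force: [-0.6, 0.3, -0.2]
gripper_width: 0.0912
```

Emit:
step_arm([
  [[0, -4, 0], [0, 0, 0], 0],
  [[0, -4, 0], [0, 0, 0], 0],
  [[0, -3, 0], [0, 0, 0], 0],
  [[-2, 0, 3], [0, 0, 0], 0],
  [[-2.7, 0, 4], [0, 0, 0], 0],
  [[-2.7, 0, 4], [0, 0, 0], 0],
  [[-2.7, 0, 4], [0, 0, 0], 0],
  [[-2.7, 0, 4], [0, 0, 0], 0],
])

```text
time_s: 29.8
position: [0.4907, -0.05, 0.2025]
ee_rot: [-0.705, 0.705, -0.055, 0.056]
ft_force: [0.8, 1.0, -0.2]
gripper_width: 0.0917
```

Emit:
step_arm([
  [[-2.7, 0, 4], [0, 0, 0], 0],
  [[-2.7, 0, 3], [0, 0, 0], 0],
  [[-1.4, 0, 1.3], [0, 0, 0], 0],
  [[0, 0, 0], [0, 0, 0], 0],
  [[0, 0, 0], [0, 0, 0], 0],
  [[0, 0, 0], [0, 0, 0], 0],
  [[0, 0, 0], [0, 0, 0], 0],
  [[0, 0, 0], [0, 0, 0], 0],
])

```text
time_s: 30.6
position: [0.4378, 0.0401, 0.2016]
ee_rot: [0.705, -0.705, 0.056, -0.056]
ft_force: [-0.1, -0.4, 0.6]
gripper_width: 0.0918
```

```bash
python3 look.py w13; python3 look.py s13 scene; python3 - <<'E'
from h import *
a=cv2.imread('pics/w13.png');b=cv2.imread('pics/s13.png')
cv2.imwrite('pics/m13.png',np.hstack([cv2.resize(a,(400,300)),cv2.resize(b,(400,300))]))
E
```

```text
30.6 [0.4378 0.0401 0.2016] [-0.1 -0.4  0.6] 0.0918 [ 0.7   0.25 -0.95  2.08  0.26  0.93 -0.55]
30.65 [0.4376 0.0403 0.2016] [ 0.1  0.  -0.1] 0.092 [ 0.7   0.25 -0.95  2.08  0.26  0.93 -0.55]
```

View pics/m13.png

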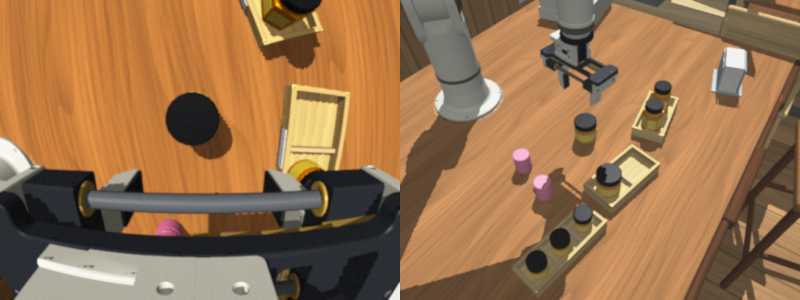

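The left half shows the squat at (192,118) and its tray, far corners (290,84) and (349,91). Both small jars now stand in the small tray (right half).

```bash
python3 - <<'E'
from h import *
c=pickle.load(open('w13.pkl','rb'))
print(lids(c,.070,(205,105,290,200)))
f=lambda u,v,h:wray(c,[[u*1.28,v*1.28]],h)[0,:2]
a,b=f(289,84,.032),f(349,92,.032); d=(b-a)/np.linalg.norm(b-a)
print(a,b,np.linalg.norm(b-a),np.degrees(np.arctan2(d[1],d[0])),(a+b)/2+.051*np.array([d[1],-d[0]]),'div',f(313,149,.022))
E
```

```text
(431.0733947753906, 72.06834411621094, 31.573440551757812, ((431.0378723144531, 72.17512512207031), (61.25331115722656, 62.116371154785156), 39.91546630859375))
[0.56936301 0.09699963] [0.67205474 0.07715936] 0.10459075714137184 -10.934940588033449 [0.61103447 0.03700549] div [ 0.60567566 -0.00695837]
```

Emit:
step_arm([
  [[-0.6, 0, 1], [0, 0, 0], 0],
  [[-0.7, 0, 1], [0, 0, 0], 0],
  [[0, 0, 1], [0, 0, 0], 0],
  [[0, 2, 0], [0, 0, 0], 0],
  [[0, 3, 0], [0, 0, 0], 0],
  [[0, 3, 0], [0, 0, 0], 0],
  [[0, 1, 0], [0, 0, 0], 0],
  [[0, 0, 0], [0, 0, 0], 0],
])

```text
time_s: 31.5
position: [0.428, 0.0735, 0.1108]
ee_rot: [0.705, -0.705, 0.056, -0.054]
ft_force: [-0.9, -0.5, 0.1]
gripper_width: 0.0916
```

```bash
python3 look.py w14
```

```text
31.5 [0.428  0.0735 0.1108] [-0.9 -0.5  0.1] 0.0916 [ 0.5   0.41 -0.85  2.17  0.46  0.75 -0.81]
```

View pics/w14.png

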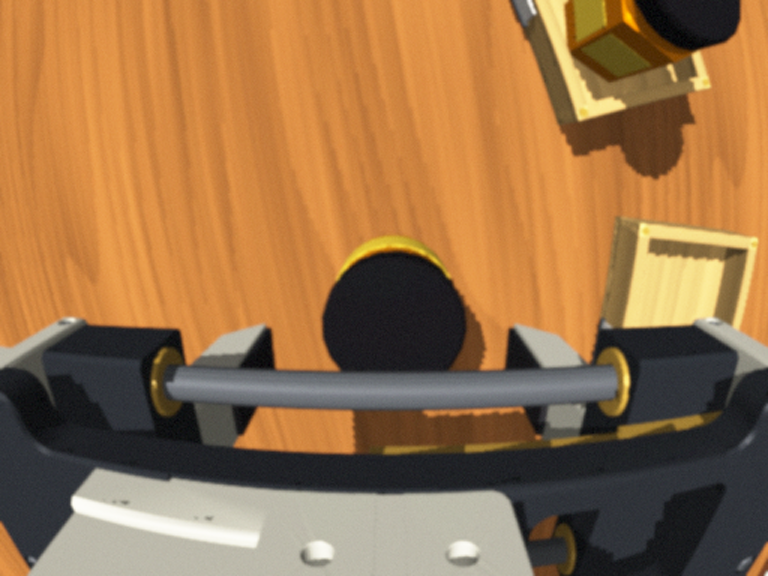

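Squat at (395,320), nearly centred, so I nudge +1.5 mm and descend.

Emit:
step_arm([
  [[0.15, 1, 0], [0, 0, 0], 0],
  [[0, 2, 0], [0, 0, 0], 0],
  [[0, 1.5, 0], [0, 0, 0], 0],
  [[0, 1, 0], [0, 0, 0], 0],
  [[0, 0.2, 0], [0, 0, 0], 0],
  [[0, 0, 0], [0, 0, 0], 0],
  [[0, 0, 0], [0, 0, 0], 1],
  [[0, 0, 0], [0, 0, 0], 1],
])

```text
time_s: 32.35
position: [0.4313, 0.0724, 0.0554]
ee_rot: [0.705, -0.705, 0.055, -0.056]
ft_force: [-0.3, -0.5, 0.2]
gripper_width: 0.0802
```

Emit:
step_arm([
  [[0, 0, 0], [0, 0, 0], 1],
  [[0, 0, 0], [0, 0, 0], 1],
  [[0, 0, 0], [0, 0, 0], 1],
  [[0, 0, 0], [0, 0, 0], 1],
  [[0, 0, 0], [0, 0, 0], 1],
  [[0, 0, 0], [0, 0, 0], 1],
  [[0, 0, 0], [0, 0, 0], 1],
  [[0, 0, 0], [0, 0, 0], 1],
])

```text
time_s: 33.15
position: [0.4305, 0.0723, 0.055]
ee_rot: [-0.705, 0.705, -0.056, 0.055]
ft_force: [-2.6, 0.3, 5.2]
gripper_width: 0.0645
```

Emit:
step_arm([
  [[0, -0.5, 0], [0, 0, 0], 1],
  [[0, -1.5, 0], [0, 0, 0], 1],
  [[0, -3, 0], [0, 0, 0], 1],
  [[0, -3, 0], [0, 0, 0], 1],
  [[0, -3, 0], [0, 0.03, 0], 1],
  [[0, -2, 0], [0, 0, 0], 1],
  [[1, -0.5, 0], [0, 0, 0], 1],
  [[2.5, 0, 0], [0, 0, 0], 1],
])

```text
time_s: 33.95
position: [0.4646, 0.0653, 0.19]
ee_rot: [-0.703, 0.705, -0.066, 0.066]
ft_force: [0.7, 0.0, -4.2]
gripper_width: 0.0645
```

Emit:
step_arm([
  [[3.2, 0, 0], [0, 0, 0], 1],
  [[3.2, 0, 0], [0, 0, 0], 1],
  [[3.2, 0, 0], [0, 0, 0], 1],
  [[3, 0, 0], [0, 0, 0], 1],
  [[1.5, 0, 0], [0, 0, 0], 1],
  [[0, 0, 0], [0, 0, 0], 1],
  [[0, 0, 0], [0, 0, 0], 1],
  [[0, 0, 0], [0, 0, 0], 1],
])

```text
time_s: 34.75
position: [0.6022, 0.04, 0.1887]
ee_rot: [-0.704, 0.704, -0.066, 0.065]
ft_force: [-1.2, -0.5, -4.4]
gripper_width: 0.0651
```

```bash
python3 look.py w15
```

```text
34.75 [0.6022 0.04   0.1887] [-1.2 -0.5 -4.4] 0.0651 [ 0.49  0.57 -0.82  1.71  0.47  1.07 -0.67]
```

View pics/w15.png

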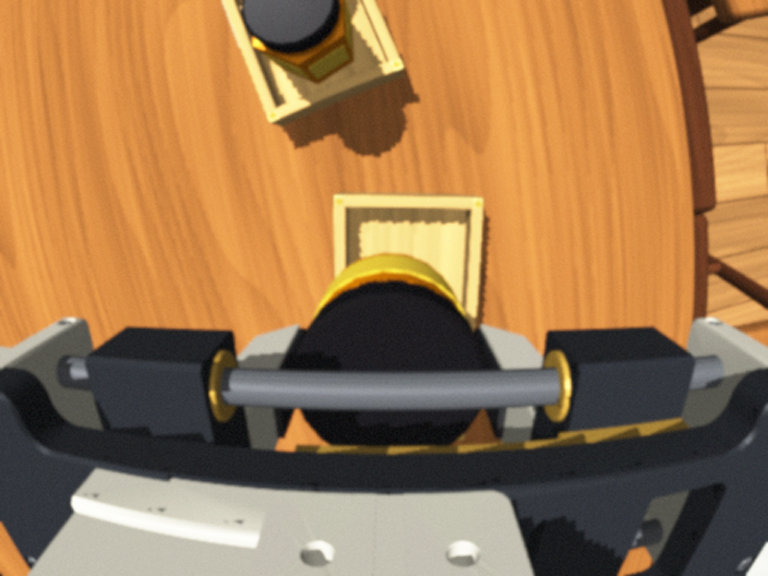

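```bash
python3 - <<'E'
from h import *
c=pickle.load(open('w15.pkl','rb'))
f=lambda u,v,h:wray(c,[[u/1.5,v/1.5]],h)[0,:2]
a,b=f(333,196,.032),f(484,198,.032); d=(b-a)/np.linalg.norm(b-a)
t=(a+b)/2+.051*np.array([d[1],-d[0]])
print(a,b,np.linalg.norm(b-a),np.degrees(np.arctan2(d[1],d[0])),t)
e=np.radians(-10.7);D=t-[.6022,.04];print(D@[np.cos(e),np.sin(e)],D@[-np.sin(e),np.cos(e)])
E
```

```text
[0.57452791 0.09562751] [0.67499853 0.07598983] 0.10237179750709889 -11.059425815329082 [0.61498004 0.0357558 ]
0.01334584031495722 -0.0017975740376305017
```

Emit:
step_arm([
  [[0.6, 0, -0.1], [0, 0, 0], 1],
  [[0.6, 0, -0.1], [0, 0, 0], 1],
  [[0, 2, 0], [0, 0, 0], 1],
  [[0, 3, 0], [0, 0, 0], 1],
  [[0, 3, 0], [0, 0, 0], 1],
  [[0, 1, 0], [0, 0, 0], 1],
  [[0, 0, 0], [0, 0, 0], 1],
  [[0, 0, 0], [0, 0, 0], 1],
])

```text
time_s: 35.6
position: [0.6161, 0.0358, 0.1009]
ee_rot: [0.704, -0.704, 0.065, -0.067]
ft_force: [-0.2, -0.6, -3.3]
gripper_width: 0.0648
```

```bash
python3 look.py w16; python3 look.py s16 scene;  python3 - <<'E'
from h import *
c=pickle.load(open('w16.pkl','rb'))
a=c['pixels'][90:300,100:400,::-1]; b=pickle.load(open('s16.pkl','rb'))['pixels'][140:300,200:360,::-1]
cv2.imwrite('pics/m16.png',np.hstack([cv2.resize(a,(450,315)),cv2.resize(b,(315,315),interpolation=cv2.INTER_CUBIC)]))
E
```

```text
35.6 [0.6161 0.0358 0.1009] [-0.2 -0.6 -3.3] 0.0648 [ 0.43  0.7  -0.74  1.74  0.57  0.93 -0.73]
35.65 [0.6165 0.0359 0.1015] [-0.2 -0.1 -3.3] 0.065 [ 0.43  0.7  -0.74  1.73  0.57  0.93 -0.73]
```

View pics/m16.png

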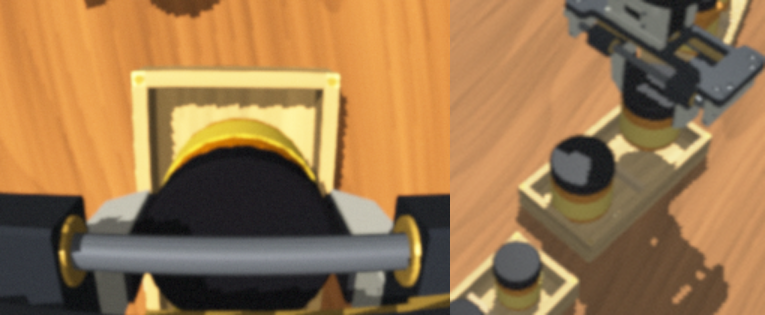

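The jar sits about 2.5 mm right of the tray's centreline (rim x 133–340, jar about 242), so I correct while lowering.

Emit:
step_arm([
  [[-0.25, 0, 0], [0, 0, 0], 1],
  [[0, 1, 0], [0, 0, 0], 1],
  [[0, 1, 0], [0, 0, 0], 1],
  [[0, 1, 0], [0, 0, 0], 1],
  [[0, 0.3, 0], [0, 0, 0], 1],
  [[0, 0.2, 0], [0, 0, 0], 1],
  [[0, 0.1, 0], [0, 0, 0], 1],
  [[0, 0, 0], [0, 0, 0], 1],
])

```text
time_s: 36.5
position: [0.6127, 0.0361, 0.0638]
ee_rot: [0.704, -0.704, 0.066, -0.066]
ft_force: [0.4, 0.1, -4.1]
gripper_width: 0.0649
```

Emit:
step_arm([
  [[0, 0.05, 0], [0, 0, 0], 1],
  [[0, 0.05, 0], [0, 0, 0], 1],
  [[0, 0, 0], [0, 0, 0], 1],
  [[0, 0, 0], [0, 0, 0], 1],
  [[0, 0, 0], [0, 0, 0], 1],
  [[0, 0, 0], [0, 0, 0], 1],
  [[0, 0, 0], [0, 0, 0], 1],
  [[0, 0, 0], [0, 0, 0], 1],
])

```text
time_s: 37.3
position: [0.6129, 0.0359, 0.0631]
ee_rot: [0.704, -0.704, 0.066, -0.066]
ft_force: [-0.6, -0.4, 0.4]
gripper_width: 0.0647
```

Emit:
step_arm([
  [[0, 0.05, 0], [0, 0, 0], 1],
  [[0, 0, 0], [0, 0, 0], 1],
  [[0, 0, 0], [0, 0, 0], 1],
  [[0, 0, 0], [0, 0, 0], 0.25],
  [[0, 0, 0], [0, 0, 0], 0],
  [[0, 0, 0], [0, 0, 0], 0],
  [[0, 0, 0], [0, 0, 0], 0],
  [[0, 0, 0], [0, 0, 0], 0],
])

```text
time_s: 38.1
position: [0.6125, 0.0359, 0.0621]
ee_rot: [0.704, -0.704, 0.066, -0.066]
ft_force: [-0.3, 0.5, -0.7]
gripper_width: 0.0914
```

Emit:
step_arm([
  [[0, -1, 0], [0, 0, 0], 0],
  [[0, -2, 0], [0, 0, 0], 0],
  [[0, -3, 0], [0, 0, 0], 0],
  [[0, -4, 0], [0, 0, 0], 0],
  [[0, -4, 0], [0, 0, 0], 0],
  [[0, -3, 0], [0, 0, 0], 0],
  [[-4, 0, 0], [0, 0, 0], 0],
  [[-4, 0, 0], [0, 0, 0], 0],
])

```text
time_s: 38.9
position: [0.5343, 0.0514, 0.234]
ee_rot: [0.704, -0.704, 0.065, -0.067]
ft_force: [-0.3, 1.1, 0.8]
gripper_width: 0.0922
```

Emit:
step_arm([
  [[-4, 0, 0], [0, 0, 0], 0],
  [[-4, 0, 0], [0, 0, 0], 0],
  [[-3, 0, 0], [0, 0, 0], 0],
  [[0, 0, 0], [0, 0, 0], 0],
  [[0, 0, 0], [0, 0, 0], 0],
  [[0, 0, 0], [0, 0, 0], 0],
  [[0, 0, 0], [0, 0, 0], 0],
  [[0, 0, 0], [0, 0, 0], 0],
])

```text
time_s: 39.7
position: [0.4266, 0.0714, 0.2322]
ee_rot: [0.704, -0.704, 0.066, -0.066]
ft_force: [-0.8, 1.0, 0.9]
gripper_width: 0.0919
```

```bash
python3 look.py s17 scene; python3 look.py t17 top;  python3 - <<'E'
from h import *
a=cv2.imread('pics/s17.png');b=cv2.imread('pics/t17.png')
cv2.imwrite('pics/m17.png',np.hstack([cv2.resize(a,(400,300)),cv2.resize(b,(400,300))]))
for n in ['t17','s17']:
    c=pickle.load(open(n+'.pkl','rb'));P=world(c);z=P[...,2]
    for nm,(x,y),h in [('hex',(.563,.298),.103),('sEnd',(.578,-.329),.066),('sMid',(.588,-.258),.066),('squat',(.613,.036),.078),('st_s',(.599,-.187),.066),('st_q',(.5935,-.0545),.078),('st_h',(.578,.211),.103),('pink',(.4555,-.1615),.058),('pink2',(.351,-.1225),.058)]:
        m=(np.hypot(P[...,0]-x,P[...,1]-y)<.045)&(abs(z-h)<.006)
        q=P[m]; print(n,nm,m.sum(),q.mean(0).round(4) if len(q) else None, z[m].std().round(4) if len(q) else None)
E
```

```text
39.7 [0.4266 0.0714 0.2322] [-0.8  1.   0.9] 0.0919 [ 0.7   0.19 -1.01  2.06  0.19  0.99 -0.59]
39.75 [0.4263 0.0714 0.2321] [-0.4  1.1  0. ] 0.0918 [ 0.7   0.19 -1.01  2.06  0.19  0.99 -0.59]
t17 hex 388 [0.5611 0.2982 0.1029] 0.0018
t17 sEnd 267 [ 0.5761 -0.3277  0.0657] 0.0019
t17 sMid 267 [ 0.5858 -0.2585  0.0655] 0.0019
t17 squat 283 [0.6182 0.0248 0.0777] 0.0018
t17 st_s 264 [ 0.5946 -0.1815  0.0655] 0.0019
t17 st_q 552 [ 0.5881 -0.0571  0.0778] 0.0018
t17 st_h 45 [0.5979 0.2105 0.1029] 0.0018
t17 pink 275 [ 0.4547 -0.16    0.0577] 0.0018
t17 pink2 292 [ 0.3503 -0.121   0.0579] 0.0018
s17 hex 253 [0.5618 0.2949 0.1009] 0.0013
s17 sEnd 589 [ 0.5788 -0.3311  0.0642] 0.0013
s17 sMid 516 [ 0.5884 -0.262   0.0641] 0.0014
s17 squat 627 [0.6126 0.0318 0.0762] 0.0013
s17 st_s 444 [ 0.5967 -0.1852  0.064 ] 0.0012
s17 st_q 728 [ 0.5904 -0.0611  0.0761] 0.0013
s17 st_h 304 [0.5787 0.2047 0.1009] 0.0013
s17 pink 362 [ 0.4571 -0.1639  0.0559] 0.0015
s17 pink2 297 [ 0.3527 -0.125   0.0558] 0.0014
```

View pics/m17.png

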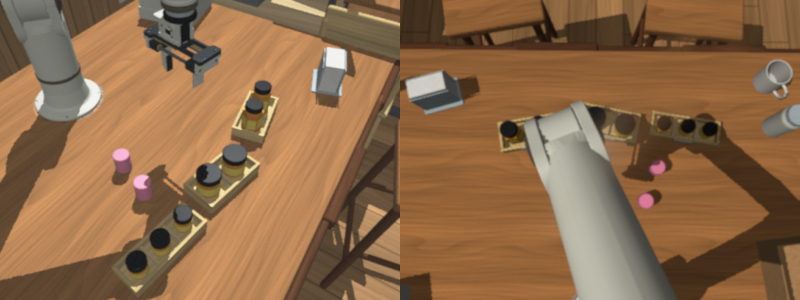

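All four lids are at the expected heights for standing on the tray floor, and the pink jars haven't moved. The arm is clear.

```bash
python3 -c "
from station import robot
print(robot.hand_in())"
```

```text
the job is handed in; nothing more can be done
None
```

All four jars are upright in the trays that hold their own kind, and I handed the job in at about 40 s of the 80 s allowed. The hand-in reported no verdict.

- **Placement:** the hex is in the empty hex bay, the squat is in the empty squat bay, and the two small jars are in the middle and end bays of the small tray. I lowered each one until the wrist force showed contact (about 4–8 N), then released it. None was dropped.
- **Jar heights:** in the last top and scene pictures the lids are level, at 101–103 mm (hex), 76–78 mm (squat) and 64–66 mm (small). That is what standing on the 8 mm tray floor should give.
- **Positions:** the new jars measured within a few mm of their bay centres. The one disagreement was the top-view reading of the squat, about 12 mm off because the arm hid part of its lid. The scene view put it within about 4 mm of the centre.
- **Left alone:** the two pink look-alikes are within about 1 mm of their first measured positions. The three stock jars are still upright at their expected heights, but I had no clean starting measurement to compare their positions with. The arm also hid most of the hex stock jar in the last top view, so that one rests on the scene view.

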